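# Snap a pivot clip onto its pin with a fork tool

## Task

Take the fork tool from its rest and with its two prongs gently push the split clip along the channel, under the clear guard, sideways onto the groove of the pivot pin until it snaps fully home. Then stand the tool back in its rest and let go. Push the clip with the tool only, feel your way and do not ram it (a firm push of about 15 N is plenty), do not knock the guard, and leave the screwdriver, jar and parts bin alone.

Things in the scene. Friction and masses are not known exactly. Their poses are not given: they have to be found in the camera images.
- pivot_unit: fixed black plastic housing, 140 (x) x 80 (y) x 30 mm. Origin: centre of its underside; +x is the way the clip must be pushed, z up. Its flat top, the deck, is 30 mm above the bench. Two ribs on the deck (5 mm high, 4 mm thick, inner faces 15 mm either side of the centre line, from x = -59 to x = +9 mm) form a channel leading to the pivot pin.
- pin_groove (a point): on the axis of the steel pivot pin (at x = +25 mm, y = 0 of pivot_unit), at deck height; axes as pivot_unit. The pin's groove is 12 mm in diameter, from the deck to 7 mm above it; over it the head, 20 mm in diameter, up to 14 mm above the deck.
- guard: fixed clear flat guard over the pin, 90 mm wide, on two posts at the housing's +x end. Origin and axes as pivot_unit. Its roof lies 135 to 140 mm above the deck, from x = +70 mm to x = -65 mm. It leaves room for the tool and a gripper leaning back towards -x (20 to 50 degrees from vertical, 40 is best), not for an upright gripper. Open at -x and at the sides.
- guard_edge (a point): lower middle of the 5 mm thick clear lip, metal-edged, that hangs from the guard's front end at x = -65 mm (90 mm in front of the pin axis); it is 103 mm above the deck, and the blade must go under it.
- clip: loose spring-steel split clip, 5 mm thick, flat on the deck in the channel, mouth (clip's +x) towards the pin. Origin: centre of its round seat, underside; home when this lies on pin_groove; starts 28 to 34 mm short of it. Mouth tips at x = +7.5 mm, flat back edge 26 mm wide at x = -16 mm; a tang 5 mm wide in the middle of the back reaches to x = -24.8 mm.
- clip_back (a point): middle of the clip's back edge, underside, (-16, 0, 0) mm from its origin; the prongs push here, either side of the tang. The jaws meet the groove about 10 mm before home and snap over about 5 mm before home at about 8 to 14 N; then the push drops, then the seat meets the pin solidly. Over 24 N between tool and clip is ramming.
- fork_tool: loose fork tool, about 130 g. Origin: underside of the flat steel blade holder (22 mm wide, 9 mm high, x = -7 to +23 mm) where the handle rises; z up when the blade is flat. Black rubber handle, 18 mm wide (y), 14 mm thick, 110 mm long, leaning back 40 degrees: its axis runs from (0, 0, 5) mm along (-0.643, 0, 0.766). Its adjustable fork is listed as fork_root.
- fork_grip (a point): the place to grip the handle, on its axis, 72 mm up it: (-46, 0, 60) mm from the tool's origin. Grip across y, the fingers pointing down along the handle.
- tool_rest: fixed aluminium rest, slab 130 x 56 x 10 mm, with a sloping back plate under the lower part of the handle (up to 43 mm along the handle), two side cheeks (10 mm high, inner faces 14.5 mm either side of the centre line) and a low end stop 62 mm in front of the seat. Origin: centre of its underside, +x towards where the prongs point.
- rest_seat (a point): on top of the rest's slab: where the fork tool's origin lies, with the same axes as the tool, when the tool stands in its rest.
- screwdriver: loose screwdriver, 160 mm long, lying flat; bystander.
- grease_jar: loose white jar, 48 mm in diameter, 60 mm high; bystander.
- parts_bin: loose clear open bin of black plastic parts, 100 x 100 x 55 mm; bystander.
- fork_root (a point): on the tool's underside, (23, 0, 0) mm from its origin, where the fork leaves the holder. Fork 20 mm wide, flush with the underside, with two prongs 18 mm long, 4.5 mm wide, 8 mm high, 11 mm apart. It is clamped at a different reach each time: the prong ends lie between x = 38 and x = 60 mm from the tool's origin, not reported, so feel for the contact (or look).
Mind the look-alikes: they are no part of the job. There is more than one size of the clip; the job needs the smallest.

How it is judged:
By the outcome, as a careful person would: the job done as asked, in the order asked, and still so for the second after the job is handed in, with the robot touching nothing.
It also fails if it takes over 61 s, if anything falls off the work surface, if the arm or the gripper's body presses on something with over 40 N, if the wrist force passes 120 N, or if a joint passes its speed limit or range.

## Robot

A 6-joint arm with a two-finger parallel gripper is mounted at the origin on the work surface. World frame = base frame: x ahead of the robot, y to its left, z up, the work surface at z = 0. Lengths are in m, angles in rad, forces in N, time in s.
With the tool pointing down it reaches from about 0.35 to 0.975 m from the base axis. Payload 4.9 kg.
Tool frame: the origin (TCP) lies at the very end of the fingers, on their centre line; the grasp point (between the pads) lies 19 mm behind it (manip.grasp_offset is the distance from the TCP to the grasp point, in m); z points along the fingers, y is the line along which they close (so a half turn about z gives the same grasp; the last joint's range is limited). The gripper opens to 85 mm and grips with 20 to 120 N. Pads are 22 mm wide; open, the fingers measure 114 mm over their backs; the gripper's body (76 mm by 85 mm) begins 54 mm behind the grasp point. The pads swing forward as they close: fully open they stand 13 mm farther back than shut.
Start: joints at [1.087, 0.053, 1.613, -0, 1.476, -0.119], TCP at [0.223, 0.584, 0.193] pointing down, gripper open.
Joint ranges: [-3.01, 3.01], [-1.01, 2.22], [0.06, 2.58], [-1.02, 4.17], [0.09, 2.62], [-3.14, 3.14]. Speed limits (rad/s): [2.57, 2.57, 3.14, 3.14, 3.14, 3.14].

## Interface

Orientations are given as a unit quaternion [w, x, y, z].
In Python, from plant import manip, eyes, job_done, models gives the robot as it stands.
- The arm moves only by the tool servo_tool, never from a script. Its argument "motion" is one flat list of numbers, 5 for each row, row after row: the opening, from -1 (shut) to 1 (fully open), then the shift along the tool's x, y, z normalised to -1 to 1, where 1 is 120 mm, then the turn about the tool's z normalised to -1 to 1, where 1 is 45 degrees. A call has 1 to 5 rows; each row is the pose to reach, as a shift and turn from the pose commanded when the call began, along the tool's axes at that moment; what a row does not reach only later rows make up. A row lasts 1/8 s, in which the tool goes at most 62.5 mm and 10.7 degrees, less where a joint would pass 70% of its speed; a pose out of reach is approached as far as the arm can. A call with a number of a shift or a turn outside -1 to 1 is refused whole. A call with a gripper value outside its range is refused whole. The fingers move at their own pace and stop on an object; the grip force is fixed at half the most. Time passes only in rows, so rows that repeat a pose let the fingers close. It gives the time, the measured TCP pose, the force, the opening and the grip force at its end, in the units of the state.
- manip.state(): the state, without advancing time (a new reading comes with each control period).
- eyes.grab_frame(name): name is "side" or "top" or "wrist"; returns (picture, depth): 480x640x3 uint8, red, green, blue; 480x640 float32, m along the optical axis (not along the pixel's ray), 0 where there is no reading.
- eyes.camera_params(name): a dict with "fov_y" (degrees; the focal length in pixels is half the picture's height over the tangent of half this angle, whatever the lens; pixels are square), "cx", "cy" (the principal point, pixels), "D" ([k1, k2, p1, p2, k3] as OpenCV has them; the pictures are not rectified), "pose" (4x4, takes a point from camera to world coordinates); the wrist camera has in their place "T_tool_cam" (4x4, takes a point from camera to tool coordinates, whose origin is the TCP and whose axes are the flange's). Camera axes: x right, y up, looking along -z (the intrinsics and any distortion apply to the point x, -y, -z); pixel columns grow to the right and rows downward; lengths in m; the calibration is good to about 2 mm. A picture is of the moment at which its call begins: read the wrist's pose just before it. camera_params takes no time and is no camera call.
- job_done(): hands the job in; it is judged then, once.
Trained networks look in the newest picture that a camera, given by its name, has taken for a name from the list of things; names that differ only in an ending like _2 or _b are one class to them, and where a whole thing is asked for, a point or a joint stands for the part that bears it (a point fixed in the world has none). Each returns a list of dicts, best first, with "p" (0 to 1); they miss things now and then, are a little off and sometimes report something else, mostly with a low value. They report only what shows in the picture. A call takes as long as a camera call. They do not tell look-alikes from the thing itself.
- models.regions_of(camera, label): "mask" (480x640 bool, what is visible of it) and "pixel" ([column, row] in pixels, amid what is visible of it).
The state is a dict: "time": time; "joint_pos": joint angles; "joint_vel": joint speeds; "joint_efforts": joint torques, N m; "tool_pos": TCP position; "tool_rot": TCP orientation; "contact_force": force on the tool from outside, world axes, zero at the start; "ft_torque": the same for the moment, N m; "gripper_width": opening from 0.0 (shut) to 1.0 (fully open); "grasp_force": force on a finger pad.
Only numpy, scipy, OpenCV 4.12 (cv2) and the standard library are available. Lean on these libraries where they do the work, as an engineer would, in place of code of your own. Each camera call takes 0.05 s, during which the arm holds its last target. There are 200 camera calls.

## Working session

There is one attempt and no reset: what is moved stays moved. The work goes in short steps, Python scripts to look and compute and a tool call to move; the robot and the scene stay as the last step left them, time stands still between calls to the robot, and variables do not carry over. Pictures are saved under pics/ and viewed, at most 10 in all, crops included, and the job is handed in when it is done.

Besides the shell and the picture viewer there is one more tool, called after "Call:" in YAML: its name, and indented under it one key for each argument. servo_tool: Moves the arm, as the interface text tells. Its arguments: {"type":"object","properties":{"motion":{"type":"array","items":{"type":"number","minimum":-1,"maximum":1}}},"required":["motion"]}

```bash
ls; mkdir -p pics; cat > h.py <<'E'
import numpy as np, cv2
from scipy.spatial.transform import Rotation as R
from plant import manip, eyes, job_done, models
def rot(s): 
    w,x,y,z=s["tool_rot"]; return R.from_quat([x,y,z,w]).as_matrix()
def cam(name,s=None):
    c=eyes.camera_params(name); f=240/np.tan(np.radians(c["fov_y"])/2)
    K=np.array([[f,0,c["cx"]],[0,f,c["cy"]],[0,0,1]])
    if "pose" in c: T=np.array(c["pose"])
    else:
        s=s or manip.state(); T=np.eye(4); T[:3,:3]=rot(s); T[:3,3]=s["tool_pos"]; T=T@np.array(c["T_tool_cam"])
    return K,np.array(c["D"],float),T@np.diag([1,-1,-1,1.])
def rays(C,px):
    K,D,T=C; u=cv2.undistortPoints(np.float64(px).reshape(-1,1,2),K,D)[:,0]
    return T[:3,3],np.c_[u,np.ones(len(u))]@T[:3,:3].T
def at_z(C,px,z):
    o,d=rays(C,px); return o+d*((z-o[2])/d[:,2])[:,None]
def at_d(C,px,dep):
    o,d=rays(C,px); return o+d*np.ravel(dep)[:,None]
def proj(C,P):
    K,D,T=C; Ti=np.linalg.inv(T); return cv2.projectPoints(np.float64(P).reshape(-1,3),cv2.Rodrigues(Ti[:3,:3])[0],Ti[:3,3],K,D)[0][:,0]
def save(n,im): cv2.imwrite(f"pics/{n}.png",im[:,:,::-1])
E
python3 - <<'E'
from h import *
s=manip.state(); print({k:np.round(v,3) for k,v in s.items()}); print(np.round(rot(s),3)); print(manip.grasp_offset,[a for a in dir(manip) if a[0]!='_'])
for n in("side","top","wrist"):
    im,d=eyes.grab_frame(n); np.savez(f"{n}0.npz",im=im,d=d,C=np.array(cam(n,s),dtype=object)); save(n+"0",im)
    print(n,np.round(cam(n,s)[2],3).tolist(),cam(n,s)[0][0,0],cam(n,s)[1])
    for l in ("pivot_unit","clip","fork_tool","tool_rest","guard","screwdriver","grease_jar","parts_bin"):
        print(l,[(round(r["p"],2),np.round(r["pixel"]).tolist(),int(r["mask"].sum())) for r in models.regions_of(n,l)])
print(manip.state()["time"])
E
```

```text
pics
{'time': np.float64(0.0), 'joint_pos': array([ 1.087,  0.053,  1.614,  0.   ,  1.476, -0.119]), 'joint_vel': array([-0.001,  0.001,  0.   , -0.001,  0.001, -0.   ]), 'joint_efforts': array([-4.0000e-03, -3.9368e+01, -3.7018e+01, -0.0000e+00,  7.0000e-03,
        0.0000e+00]), 'tool_pos': array([0.223, 0.583, 0.191]), 'tool_rot': array([-0.   ,  0.181,  0.983, -0.001]), 'contact_force': array([-0.289,  0.174, -0.829]), 'ft_torque': array([-0.007,  0.004,  0.009]), 'grasp_force': np.float64(0.0), 'gripper_width': np.float64(0.997)}
[[-0.934  0.357 -0.001]
 [ 0.357  0.934 -0.002]
 [ 0.    -0.002 -1.   ]]
0.0187 ['IKError', 'grasp_offset', 'state']
side [[0.947, -0.24, 0.214, 0.456], [-0.32, -0.664, 0.675, -0.493], [-0.02, -0.708, -0.706, 0.547], [0.0, 0.0, 0.0, 1.0]] 439.940888079011 [-0.03308545  0.          0.          0.          0.        ]
pivot_unit [(0.85, [294.0, 284.0], 13040)]
clip [(0.65, [321.0, 414.0], 508), (0.57, [387.0, 379.0], 485), (0.55, [311.0, 317.0], 281)]
fork_tool [(0.6, [249.0, 187.0], 742)]
tool_rest [(0.8, [246.0, 206.0], 1216), (0.65, [249.0, 186.0], 669
[... 377 characters left out ...]
88), (0.57, [194.0, 312.0], 1839)]
clip [(0.78, [438.0, 234.0], 222), (0.63, [450.0, 291.0], 255)]
fork_tool [(0.75, [188.0, 288.0], 1078)]
tool_rest [(0.84, [193.0, 310.0], 1896)]
guard [(0.88, [390.0, 281.0], 6609)]
screwdriver [(0.58, [282.0, 334.0], 995)]
grease_jar [(0.71, [193.0, 310.0], 1801), (0.7, [293.0, 236.0], 711)]
parts_bin [(0.66, [389.0, 281.0], 7464), (0.56, [299.0, 141.0], 4223)]
wrist [[0.357, 0.897, 0.261, 0.157], [0.934, -0.343, -0.102, 0.609], [-0.002, 0.28, -0.96, 0.374], [0.0, 0.0, 0.0, 1.0]] 388.0614114460043 [0.02176373 0.         0.         0.         0.        ]
pivot_unit []
clip []
fork_tool []
tool_rest []
guard []
screwdriver []
grease_jar []
parts_bin []
1.35
```

View pics/side0.png

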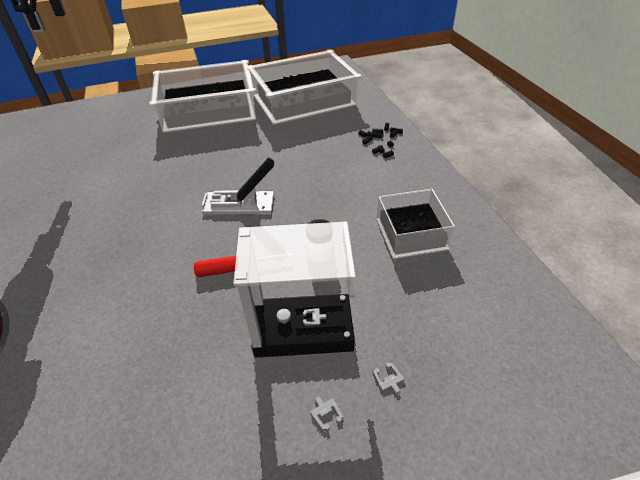

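View pics/top0.png

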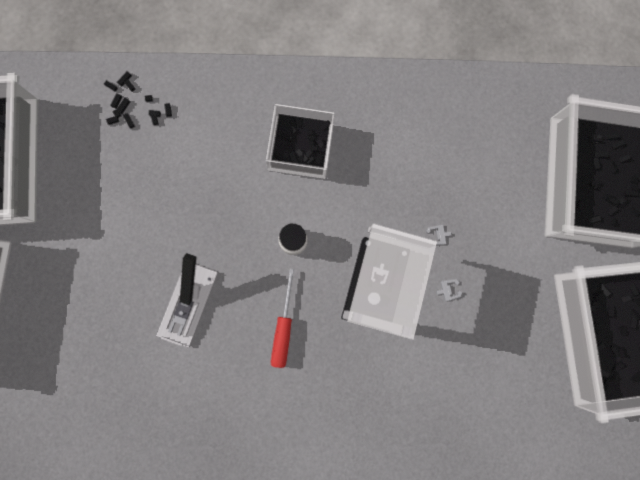

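```bash
python3 - <<'E'
from h import *
for n,pts in (("top",dict(pin=(374,299,.044),clip=(380,273,.035),handtop=(188,259,.1),seat=(180,318,.02))),("side",dict(pin=(284,316,.044),clip=(312,316,.035),handtop=(269,163,.1)))):
    z=np.load(n+"0.npz",allow_pickle=True); C=[np.array(a,float) for a in z["C"]]; d=z["d"]
    for k,(u,v,h) in pts.items():
        dd=np.median(d[v-1:v+2,u-1:u+2]); print(n,k,np.round(at_z(C,[(u,v)],h)[0],3),"depth",np.round(at_d(C,[(u,v)],dd)[0],3))
    vv,uu=np.mgrid[:480,:640]; P=at_d(C,np.c_[uu.ravel(),vv.ravel()],d.ravel()).reshape(480,640,3)
    ok=d>0
    b=(slice(250,350),slice(150,225)) if n=="top" else (slice(150,222),slice(195,285))
    p=P[b][ok[b]]
    print("bench z",np.round(np.median(P[...,2][ok]),4))
    h=p[(p[:,2]>.03)&(p[:,2]<.15)]
    print("handle",len(h),[ (round(a,3),np.round(np.median(h[(h[:,2]>a)&(h[:,2]<a+.02)],0),3).tolist(),int(((h[:,2]>a)&(h[:,2]<a+.02)).sum())) for a in (.03,.05,.07,.09)])
    s=p[(p[:,2]>.006)&(p[:,2]<.014)]; print("slab",len(s),cv2.minAreaRect(np.float32(s[:,:2]*1000)))
    b=(slice(215,345),slice(335,445)) if n=="top" else (slice(215,360),slice(225,365))
    p=P[b][ok[b]]
    for lo,hi in((.025,.033),(.033,.037),(.04,.05),(.165,.178)):
        s=p[(p[:,2]>lo)&(p[:,2]<hi)]; print(lo,len(s),cv2.minAreaRect(np.float32(s[:,:2]*1000)) if len(s)>3 else "")
E
```

```text
top pin [ 0.511 -0.136  0.044] depth [ 0.509 -0.117  0.168]
top clip [ 0.553 -0.147  0.035] depth [ 0.544 -0.125  0.169]
top handtop [0.567 0.146 0.1  ] depth [0.567 0.146 0.1  ]
top seat [0.479 0.175 0.02 ] depth [0.479 0.176 0.016]
bench z -0.0006
handle 692 [(0.03, [0.519, 0.157, 0.039], 202), (0.05, [0.532, 0.156, 0.06], 152), (0.07, [0.548, 0.15, 0.08], 162), (0.09, [0.564, 0.145, 0.097], 176)]
slab 1469 ((502.4136962890625, 167.18109130859375), (56.87933349609375, 129.3306121826172), 70.06031799316406)
0.025 421 ((545.2391357421875, -107.51693725585938), (9.022212028503418, 139.3899383544922), 74.77549743652344)
0.033 5 ((545.1875, -106.88188171386719), (0.4970967769622803, 126.39531707763672), 71.21981048583984)
0.04 4 ((484.7217102050781, -86.7511978149414), (0.2669484317302704, 7.941204071044922), 74.87401580810547)
0.165 6800 ((533.5730590820312, -141.71774291992188), (90.76448059082031, 135.44496154785156), 74.74630737304688)
side pin [ 0.511 -0.141  0.044] depth [ 0.511 -0.141  0.044]
side clip [ 0.549 -0.147  0.035] depth [ 0.549 -0.147  0.034]
side handtop [0.565 0.138 0.1  ] depth [0.565 0.139 0.099]
bench z -0.0007
handle 512 [(0.03, [0.52, 0.153, 0.04], 163), (0.05, [0.533, 0.149, 0.06], 124), (0.07, [0.55, 0.144, 0.08], 122), (0.09, [0.563, 0.142, 0.096], 103)]
slab 822 ((502.0572509765625, 166.75198364257812), (60.32121276855469, 128.75466918945312), 71.31538391113281)
0.025 3907 ((522.8883056640625, -93.25975036621094), (171.42214965820312, 189.53399658203125), 74.89991760253906)
0.033 551 ((532.6836547851562, -142.88343811035156), (79.57203674316406, 131.7298126220703), 74.7369155883789)
0.04 234 ((479.6025390625, -130.32322692871094), (67.95883178710938, 59.91835021972656), 28.285951614379883)
0.165 6675 ((532.3421020507812, -142.12335205078125), (92.62212371826172, 135.27151489257812), 74.63294982910156)
```

Call:
servo_tool:
  motion: [1,-1,-0.6,0,0,1,-1,-0.6,0,0,1,-1,-0.6,0,0]

```text
time: 1.72
tool_pos: [0.3111, 0.4717, 0.1927]
tool_rot: [0.0, 0.183, 0.983, -0.0]
contact_force: [-0.3, 0.5, -0.1]
gripper_width: 0.998
grasp_force: 0.0
```

Call:
servo_tool:
  motion: [1,-1,-0.6,0,0,1,-1,-0.6,0,0,1,-1,-0.6,0,0]

```text
time: 2.1
tool_pos: [0.3973, 0.362, 0.1928]
tool_rot: [0.0, 0.183, 0.983, 0.0]
contact_force: [-0.2, -0.2, 0.4]
gripper_width: 0.998
grasp_force: 0.0
```

Call:
servo_tool:
  motion: [1,-1,-0.6,0,0,1,-1,-0.6,0,0,1,-1,-0.6,0,0]

```text
time: 2.48
tool_pos: [0.4836, 0.2523, 0.1927]
tool_rot: [0.0, 0.183, 0.983, 0.0]
contact_force: [-0.4, 0.2, -1.0]
gripper_width: 1.003
grasp_force: 0.0
```

Call:
servo_tool:
  motion: [1,-1,-0.6,0,-0.03,1,-1,-0.6,0,-0.03,1,-1,-0.6,0,-0.03,1,-1,-0.6,0,-0.03]

```text
time: 2.98
tool_pos: [0.5685, 0.1444, 0.1923]
tool_rot: [-0.001, 0.17, 0.985, 0.0]
contact_force: [0.4, 0.5, 0.3]
gripper_width: 1.001
grasp_force: 0.0
```

```bash
python3 - <<'E'
from h import *
s=manip.state(); im,d=eyes.grab_frame("wrist"); save("w1",im); C=cam("wrist",s)
np.savez("w1.npz",im=im,d=d,T=C[2])
vv,uu=np.mgrid[:480,:640]; P=at_d(C,np.c_[uu.ravel(),vv.ravel()],d.ravel()).reshape(480,640,3)
ok=(d>0)&(np.hypot(P[...,0]-.505,P[...,1]-.166)<.11)
for lo,hi in((.007,.013),(.013,.022),(.04,.06),(.06,.08),(.08,.098),(.098,.108)):
    p=P[ok&(P[...,2]>lo)&(P[...,2]<hi)]
    if len(p)>5: print(lo,len(p),np.round(np.median(p,0),4),cv2.minAreaRect(np.float32(p[:,:2]*1000)))
print(np.round(rot(s),4),proj(C,[[.505,.166,.01],[.466,.179,.018]]))
E
```

```text
0.007 5210 [0.4867 0.1727 0.0112] ((502.1461486816406, 167.79498291015625), (56.535240173339844, 129.77365112304688), 70.60246276855469)
0.013 2117 [0.4815 0.176  0.0201] ((498.6254577636719, 168.37548828125), (54.42744445800781, 123.81464385986328), 69.76368713378906)
0.04 621 [0.5236 0.1614 0.0481] ((524.4052124023438, 159.5207977294922), (29.24744987487793, 27.651077270507812), 72.29271697998047)
0.06 584 [0.5378 0.1562 0.0702] ((537.9663696289062, 156.197021484375), (17.791276931762695, 19.497499465942383), 71.93407440185547)
0.08 660 [0.5539 0.1503 0.09  ] ((559.6945190429688, 148.84925842285156), (17.79555320739746, 31.748268127441406), 70.84587097167969)
0.098 386 [0.565  0.1469 0.101 ] ((565.5110473632812, 146.86668395996094), (17.63754653930664, 14.33300495147705), 71.24736022949219)
[[-9.423e-01  3.347e-01 -1.000e-03]
 [ 3.347e-01  9.423e-01  9.000e-04]
 [ 1.200e-03  5.000e-04 -1.000e+00]] [[317.18021251 129.39583789]
 [316.10841999  79.22206972]]
```

View pics/w1.png

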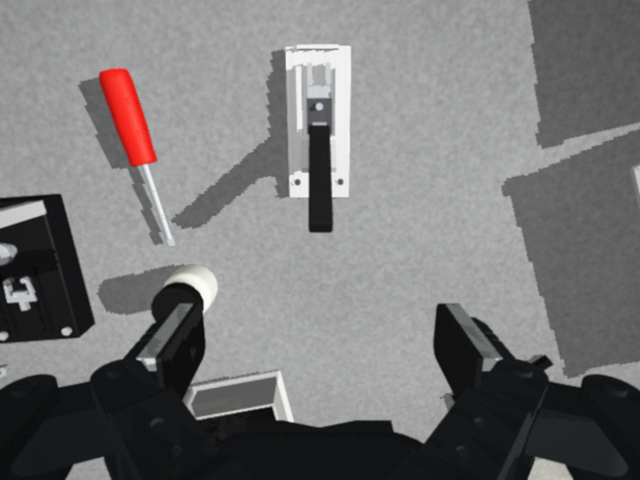

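Call:
servo_tool:
  motion: [0.2,0.023,0.008,0.4,0,0,0.023,0.008,0.75,0,0,0.023,0.008,0.886,0,0,0.023,0.008,0.886,0]

```text
time: 3.52
tool_pos: [0.5652, 0.1465, 0.0856]
tool_rot: [-0.001, 0.169, 0.986, -0.0]
contact_force: [0.5, 0.2, 0.7]
gripper_width: 0.5
grasp_force: 0.0
```

Call:
servo_tool:
  motion: [-1,0,0,0,0,-1,0,0,0,0,-1,0,0,0,0,-1,0,0,0,0,-1,0,0,0,0]

```text
time: 4.15
tool_pos: [0.5664, 0.1453, 0.0864]
tool_rot: [0.0, 0.17, 0.985, 0.0]
contact_force: [-0.2, -0.6, -0.4]
gripper_width: 0.002
grasp_force: 0.0
```

```bash
python3 - <<'E'
from h import *
s=manip.state(); im,d=eyes.grab_frame("wrist"); save("w2",im); C=cam("wrist",s)
print(np.round(np.c_[proj(C,[s["tool_pos"],s["tool_pos"]-rot(s)[:,2]*-0.0]),],1),s["gripper_width"],s["grasp_force"])
E
```

```text
[[317.9 271.7]
 [317.9 271.7]] 0.0021836484110131873 0.0
```

View pics/w2.png

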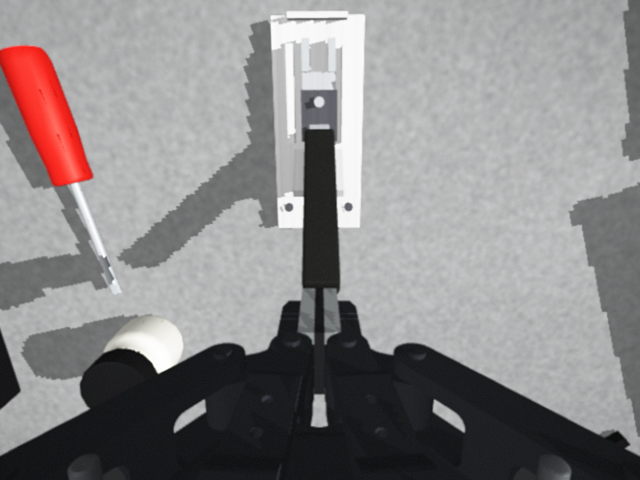

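```bash
python3 - <<'E'
from h import *
s=manip.state(); im,d=eyes.grab_frame("wrist"); C=cam("wrist",s)
vv,uu=np.mgrid[:480,:640]; P=at_d(C,np.c_[uu.ravel(),vv.ravel()],d.ravel()).reshape(480,640,3)
ux=np.array([-.9423,.3347]); uy=np.array([.3347,.9423])
A=np.stack([P[...,:2]@ux,P[...,:2]@uy,P[...,2]],-1)*1000
t=np.array(s["tool_pos"]); print("TCP",ux@t[:2]*1e3,uy@t[:2]*1e3,t[2])
for r in range(30,345,12): print(r,np.round(A[r,320],0),np.round(A[r,305],0),d[r,320].round(3))
for n in ("side",):
    im,d=eyes.grab_frame(n); cv2.imwrite("pics/s2.png",cv2.resize(im[110:240,170:330,::-1],(800,650))[:600])
E
```

```text
TCP -485.03715222556525 326.50564854091607 0.08629888795980054
30 [-361.  328.   11.] [-360.  319.   11.] 0.232
42 [-367.  328.   11.] [-369.  319.   22.] 0.235
54 [-374.  328.   12.] [-375.  319.   19.] 0.235
66 [-380.  328.   11.] [-381.  319.   19.] 0.238
78 [-388.  328.   18.] [-388.  319.   18.] 0.233
90 [-394.  328.   21.] [-394.  319.   20.] 0.232
102 [-401.  328.   24.] [-401.  319.   22.] 0.232
114 [-408.  328.   20.] [-408.  319.   20.] 0.237
126 [-415.  328.   22.] [-415.  319.   21.] 0.237
138 [-422.  328.   32.] [-422.  319.   32.] 0.23
150 [-428.  328.   40.] [-428.  319.   39.] 0.223
162 [-434.  328.   47.] [-434.  319.   46.] 0.219
174 [-440.  328.   54.] [-440.  319.   53.] 0.214
186 [-446.  328.   60.] [-446.  320.   60.] 0.209
198 [-451.  328.   65.] [-451.  320.   66.] 0.206
210 [-457.  328.   72.] [-456.  320.   74.] 0.201
222 [-461.  328.   79.] [-461.  320.   78.] 0.195
234 [-466.  328.   84.] [-466.  320.   82.] 0.192
246 [-470.  328.   90.] [-470.  320.   90.] 0.188
258 [-475.  328.   95.] [-475.  320.   94.] 0.184
270 [-479.  328.   99.] [-480.  320.   98.] 0.181
282 [-484.  328.  103.] [-484.  321.  102.] 0.179
294 [-475.  327.  136.] [-475.  322.  136.] 0.144
306 [-474.  327.  146.] [-475.  322.  146.] 0.134
318 [-474.  327.  155.] [-475.  322.  155.] 0.126
330 [-475.  327.  162.] [-474.  323.  163.] 0.12
342 [-479.  327.  163.] [-474.  323.  171.] 0.12
```

View pics/s2.png

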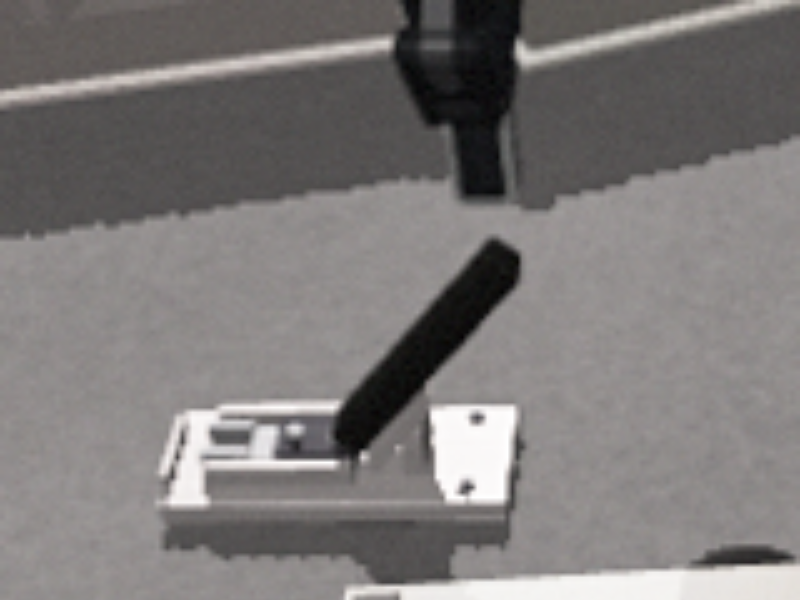

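```bash
python3 - <<'E'
from h import *
im,d=eyes.grab_frame("side"); C=cam("side")
for u,v in ((266,140),(266,143),(266,146),(266,148),(267,160),(265,164),(262,168)):
    print(u,v,np.round(at_d(C,[(u,v)],d[v,u])[0],3),im[v,u])
s=manip.state(); print({k:np.round(v,4) for k,v in s.items()})
print(np.round(proj(C,[s["tool_pos"]]),1))
E
```

```text
266 140 [0.564 0.133 0.15 ] [19 17 20]
266 143 [0.563 0.13  0.146] [19 19 23]
266 146 [0.563 0.135 0.137] [24 21 22]
266 148 [0.563 0.136 0.133] [ 7 10 12]
267 160 [0.563 0.145 0.102] [25 24 18]
265 164 [0.558 0.14  0.098] [17 20 17]
262 168 [0.552 0.141 0.091] [25 25 22]
{'time': np.float64(4.35), 'joint_pos': array([ 0.124 ,  0.0465,  1.8025,  0.    ,  1.2927, -1.1055]), 'joint_vel': array([ 0.0019,  0.0007,  0.0003, -0.0006,  0.002 ,  0.    ]), 'joint_efforts': array([-6.70000e-03, -3.67745e+01, -3.47150e+01, -3.00000e-04,
        7.00000e-04,  0.00000e+00]), 'tool_pos': array([0.5663, 0.1453, 0.0862]), 'tool_rot': array([-1.000e-04,  1.698e-01,  9.855e-01, -0.000e+00]), 'contact_force': array([ 0.0552,  0.2727, -0.0754]), 'ft_torque': array([-0.0069, -0.0187,  0.0057]), 'grasp_force': np.float64(0.0), 'gripper_width': np.float64(-0.002)}
[[269.5 167. ]]
```

Call:
servo_tool:
  motion: [0,0,0.004,0,0,0,0,0.004,0,0,0,0,0.004,0.05,0,0,0,0.004,0.2,0,0,0,0.004,0.367,0]

```text
time: 4.97
tool_pos: [0.5661, 0.1458, 0.0405]
tool_rot: [-0.0, 0.17, 0.985, -0.0]
contact_force: [-1.0, 0.0, -0.5]
gripper_width: 0.497
grasp_force: 0.0
```

Call:
servo_tool:
  motion: [-1,0,0,0,0,-1,0,0,0,0,-1,0,0,0,0,-1,0,0,0,0]

```text
time: 5.48
tool_pos: [0.567, 0.1459, 0.0428]
tool_rot: [0.001, 0.17, 0.985, 0.0]
contact_force: [0.4, -0.4, -1.9]
gripper_width: 0.19
grasp_force: 60.9
```

Call:
servo_tool:
  motion: [-1,0,0,-0.15,0,-1,0,0,-0.4,0,-1,0,0,-0.75,0,-1,0,0,-1,0]

```text
time: 5.98
tool_pos: [0.5677, 0.146, 0.1664]
tool_rot: [0.002, 0.17, 0.985, 0.001]
contact_force: [-0.5, -1.2, -2.0]
gripper_width: 0.195
grasp_force: 61.0
```

Call:
servo_tool:
  motion: [-1,-0.3,-0.1,-0.3,0,-1,-0.7,-0.2,-0.35,0,-1,-1,-0.3,-0.35,0]

```text
time: 6.35
tool_pos: [0.67, 0.0708, 0.2081]
tool_rot: [0.003, 0.17, 0.985, 0.0]
contact_force: [1.0, 1.1, -1.7]
gripper_width: 0.194
grasp_force: 60.9
```

Call:
servo_tool:
  motion: [-1,-0.3,-0.3,0,0,-1,-0.65,-0.65,0,0,-1,-1,-0.95,0,0]

```text
time: 6.72
tool_pos: [0.7435, -0.0776, 0.2064]
tool_rot: [0.001, 0.17, 0.985, -0.0]
contact_force: [0.6, 0.1, -0.8]
gripper_width: 0.19
grasp_force: 60.9
```

Call:
servo_tool:
  motion: [-1,-0.12,-0.35,0,-0.03,-1,-0.25,-0.7,0,-0.07,-1,-0.36,-0.97,0,-0.097,-1,-0.36,-0.97,0,-0.097]

```text
time: 7.22
tool_pos: [0.7442, -0.2031, 0.2057]
tool_rot: [0.001, 0.134, 0.991, -0.0]
contact_force: [-1.3, 0.1, -1.4]
gripper_width: 0.194
grasp_force: 60.9
```

```bash
python3 - <<'E'
from h import *
s=manip.state(); R_=rot(s); t=np.array(s["tool_pos"]); print(np.round(R_,4),t)
im,d=eyes.grab_frame("wrist"); save("w3",im); C=cam("wrist",s); np.savez("w3.npz",im=im,d=d,T=C[2])
print([(round(r["p"],2),np.round(r["pixel"]).tolist(),int(r["mask"].sum())) for r in models.regions_of("wrist","clip")])
im,d=eyes.grab_frame("side"); save("s3",im); np.savez("s3.npz",d=d)
E
```

```text
[[-9.641e-01  2.655e-01  1.400e-03]
 [ 2.655e-01  9.641e-01 -1.000e-03]
 [-1.600e-03 -6.000e-04 -1.000e+00]] [ 0.74416486 -0.20313266  0.20570576]
[(0.93, [228.0, 87.0], 1021), (0.44, [322.0, 16.0], 3088)]
```

View pics/w3.png

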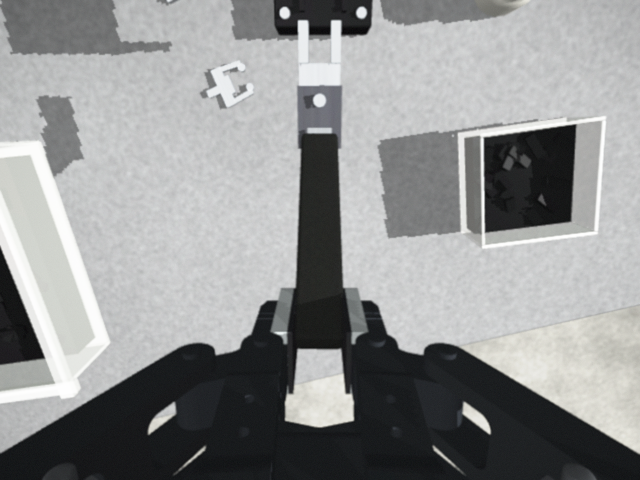

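View pics/s3.png

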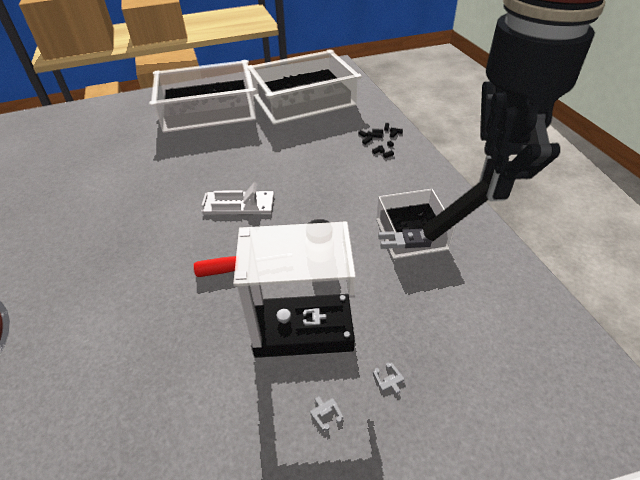

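```bash
python3 - <<'E'
from h import *
z=np.load("w3.npz"); K,D,_=cam("wrist"); C=(K,D,z["T"]); d=z["d"]
ux=np.array([-.9641,.2655]); uy=np.array([.2655,.9641]); t=np.array([.74416,-.20313,.20571])
def T(u,v):
    p=at_d(C,[(u,v)],d[v,u])[0]-t; return np.round([p[:2]@ux*1e3,p[:2]@uy*1e3,p[2]*1e3],1)
for uv in ((303,19),(303,22),(303,25),(303,35),(335,22),(335,26),(335,40),(320,70),(305,70),(335,70),(306,120),(334,120),(320,90),(320,150),(320,200),(320,250),(320,300),(320,340),(283,310),(283,325)): print(uv,T(*uv))
u=proj(C,[t]);print(u)
s=np.load("s3.npz")["d"]; C=cam("side")
for uv in ((495,192),(496,195),(497,197),(488,200),(460,213),(440,230),(382,235),(384,244)):
    p=at_d(C,[uv],s[uv[1],uv[0]])[0]-t; print(uv,np.round([p[:2]@ux*1e3,p[:2]@uy*1e3,p[2]*1e3],1))
E
```

```text
(303, 19) [ 153.   -12.6 -174.6]
(303, 22) [116.5  -6.9 -21.2]
(303, 25) [115.1  -6.9 -20.5]
(303, 35) [111.1  -7.  -21.5]
(335, 22) [116.6   8.  -21.7]
(335, 26) [114.8   8.  -20.9]
(335, 40) [109.1   8.1 -22.1]
(320, 70) [ 96.2   1.  -23.2]
(305, 70) [ 96.3  -6.3 -23.7]
(335, 70) [ 96.2   8.3 -23.4]
(306, 120) [ 73.   -6.  -21.2]
(334, 120) [ 72.9   8.  -20.5]
(320, 90) [ 86.9   1.  -20.3]
(320, 150) [59.3  1.  -5.2]
(320, 200) [39.7  0.9 17.4]
(320, 250) [23.3  0.9 36.3]
(320, 300) [ 9.   0.9 51.9]
(320, 340) [-1.3  0.9 62.3]
(283, 310) [ 10.6 -11.7  63. ]
(283, 325) [ 10.4 -10.8  72.8]
[[318.02749153 271.57957773]]
(495, 192) [  7.2 -14.8  52.6]
(496, 195) [  7.8 -19.6  52.6]
(497, 197) [  4.5 -17.   47.5]
(488, 200) [-614.1 1115.2 -949.6]
(460, 213) [34.3 -6.3 17.9]
(440, 230) [51.6 -4.8 -8.2]
(382, 235) [114.8   8.4 -24.4]
(384, 244) [114.9  -7.  -23.8]
```

Call:
servo_tool:
  motion: [-1,0,0.025,0.3,0,-1,0,0.025,0.7,0,-1,0,0.025,1,0,-1,0,0.025,1,0]

```text
time: 7.88
tool_pos: [0.7422, -0.1944, 0.0796]
tool_rot: [-0.004, 0.131, 0.991, 0.001]
contact_force: [0.4, -0.0, -0.9]
gripper_width: 0.195
grasp_force: 60.9
```

Call:
servo_tool:
  motion: [-1,0,0,0.11,0,-1,0.15,0,0.13,0,-1,0.33,0,0.13,0,-1,0.33,0,0.13,0]

```text
time: 8.38
tool_pos: [0.7075, -0.1867, 0.071]
tool_rot: [0.002, 0.132, 0.991, -0.0]
contact_force: [-0.7, -1.2, -0.9]
gripper_width: 0.195
grasp_force: 61.0
```

```bash
python3 - <<'E'
from h import *
s=manip.state(); t=np.array(s["tool_pos"]); R_=rot(s); print(t)
im,d=eyes.grab_frame("wrist"); C=cam("wrist",s); np.savez("w4.npz",im=im,d=d,T=C[2],t=t,R=R_)
cv2.imwrite("pics/w4.png",cv2.resize(im[0:180,200:440,::-1],(800,600),interpolation=cv2.INTER_CUBIC))
for r in models.regions_of("wrist","clip"):
    m=r["mask"]; px=np.argwhere(m)[:,::-1]; c=px.mean(0); P=at_z(C,px,.035); q=(P-t)@R_; print(round(r["p"],2),c.round(),len(px),np.round(q.min(0)*1e3,1),np.round(q.max(0)*1e3,1),np.round(q.mean(0)*1e3,1))
uo=np.array([.5355,-.1422]); ux=np.array([-.9646,.264]); print("unit x,lat",(t[:2]-uo)@ux, (t[:2]-uo)@[.264,.9646], np.degrees(np.arctan2(R_[1,0],R_[0,0])))
im,d=eyes.grab_frame("side"); np.savez("s4.npz",im=im,d=d)
E
```

```text
[ 0.7074576  -0.18667011  0.07104884]
0.79 [174. 131.] 2240 [ 49.8 -96.8  35.8] [ 84.6 -56.9  35.9] [ 67.1 -77.8  35.8]
0.7 [83.  4.] 254 [ 124.  -123.8   35.7] [ 128.8 -105.4   35.7] [ 127.2 -115.5   35.7]
0.4 [591.  13.] 2341 [114.8 111.8  35.6] [128.6 157.8  35.6] [122.8 134.7  35.6]
unit x,lat -0.1776104088361483 0.0025009413474159628 164.8274382896141
```

View pics/w4.png

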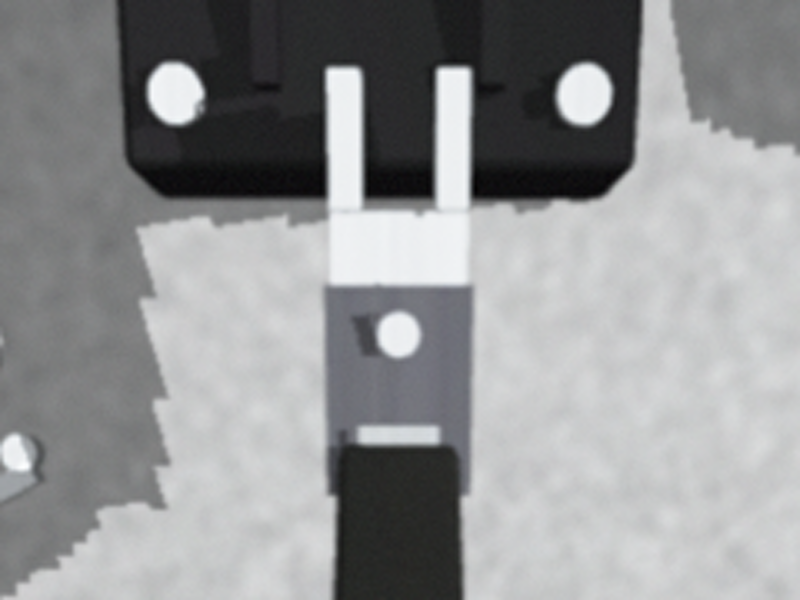

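Call:
servo_tool:
  motion: [-1,0,-0.024,0,0,-1,0.05,-0.024,0.03,0,-1,0.08,-0.024,0.06,0,-1,0.08,-0.024,0.06,0]

```text
time: 9.02
tool_pos: [0.696, -0.1867, 0.0605]
tool_rot: [-0.001, 0.132, 0.991, 0.0]
contact_force: [0.8, -0.5, -0.8]
gripper_width: 0.19
grasp_force: 61.0
```

Call:
servo_tool:
  motion: [-1,0,0,0.012,0,-1,0,0,0.018,0,-1,0,0,0.018,0]

```text
time: 9.4
tool_pos: [0.6972, -0.1871, 0.0599]
tool_rot: [0.0, 0.132, 0.991, -0.0]
contact_force: [0.3, 0.6, 0.6]
gripper_width: 0.193
grasp_force: 61.1
```

```bash
python3 - <<'E'
from h import *
s=manip.state(); t=np.array(s["tool_pos"]); R_=rot(s); print(t,np.round(s["contact_force"],1))
im,d=eyes.grab_frame("wrist"); C=cam("wrist",s); np.savez("w5.npz",im=im,d=d,T=C[2],t=t,R=R_)
cv2.imwrite("pics/w5.png",cv2.resize(im[0:150,220:420,::-1],(800,600),interpolation=cv2.INTER_CUBIC))
uo=np.array([.5355,-.1422]); ux=np.array([-.9646,.264]); print("unit x,lat",(t[:2]-uo)@ux, (t[:2]-uo)@[.264,.9646])
E
```

```text
[ 0.69717894 -0.18706054  0.05986147] [0.3 0.6 0.6]
unit x,lat -0.16779868385151597 -0.0005892360362589274
```

View pics/w5.png

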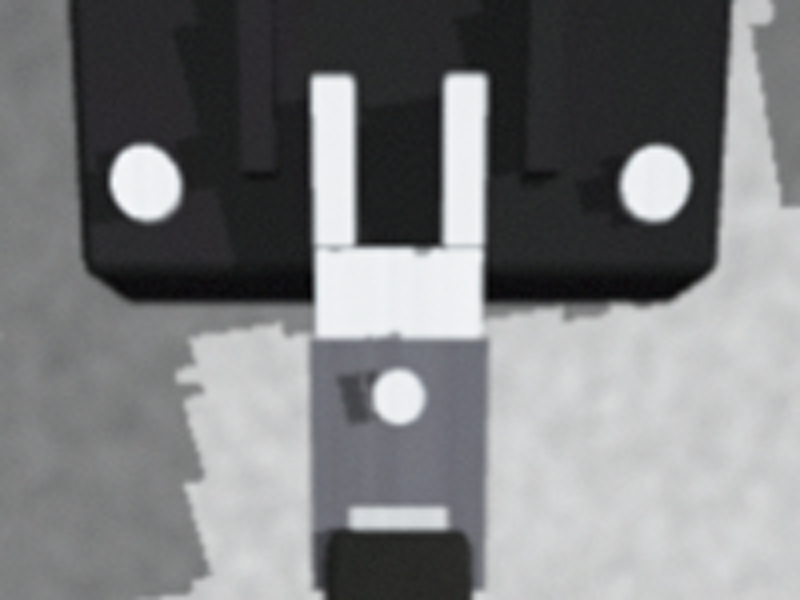

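Call:
servo_tool:
  motion: [-1,0.05,0,0,0,-1,0.11,0,0,0,-1,0.167,0,0,0,-1,0.167,0,0,0]

```text
time: 9.95
tool_pos: [0.6771, -0.1817, 0.0599]
tool_rot: [0.0, 0.132, 0.991, -0.0]
contact_force: [1.6, -0.2, 3.7]
gripper_width: 0.193
grasp_force: 61.5
```

Call:
servo_tool:
  motion: [-1,0.015,0,0,0,-1,0.03,0,0,0,-1,0.045,0,0,0,-1,0.06,0,0,0,-1,0.06,0,0,0]

```text
time: 10.58
tool_pos: [0.6714, -0.1802, 0.0603]
tool_rot: [0.001, 0.132, 0.991, -0.0]
contact_force: [3.6, -0.8, 4.8]
gripper_width: 0.191
grasp_force: 61.8
```

Call:
servo_tool:
  motion: [-1,0.015,0,0,0,-1,0.03,0,0,0,-1,0.045,0,0,0,-1,0.06,0,0,0,-1,0.06,0,0,0]

```text
time: 11.2
tool_pos: [0.6647, -0.1784, 0.0605]
tool_rot: [0.002, 0.132, 0.991, -0.0]
contact_force: [3.8, -1.4, 5.5]
gripper_width: 0.193
grasp_force: 61.8
```

```bash
cat > m.py <<'E'
from h import *
s=manip.state(); t=np.array(s["tool_pos"]); R_=rot(s)
uo=np.array([.5355,-.1422]); ux=np.array([-.9646,.264]); print("tip unit x,lat",((t[:2]-uo)@ux*1e3+117).round(1), ((t[:2]-uo)@[.264,.9646]*1e3).round(1),"z",t[2].round(4), "push",round(-np.array(s["contact_force"])[:2]@ux,2),"fz",round(s["contact_force"][2],2))
E
cat > mc.py <<'E'
from m import *
im,d=eyes.grab_frame("wrist"); C=cam("wrist",s)
e=np.array([[u,v] for v in range(0,150) for u in range(280,360)])
for r in models.regions_of("wrist","clip"):
    px=np.argwhere(r["mask"])[:,::-1]; P=at_z(C,px,.035)[:,:2]-uo
    q=np.c_[P@ux,P@[.264,.9646]]*1e3; print(round(r["p"],2),len(px),"unit min/max",q.min(0).round(1),q.max(0).round(1))
E
python3 mc.py
```

```text
tip unit x,lat -17.2 -0.8 z 0.0605 push 4.03 fz 5.46
0.79 1911 unit min/max [-121.9  -93.4] [-88.3 -54.7]
```

Call:
servo_tool:
  motion: [-1,0,0,-0.006,0,-1,0,0,-0.006,0]

```text
time: 11.55
tool_pos: [0.6641, -0.1782, 0.0605]
tool_rot: [0.001, 0.132, 0.991, -0.0]
contact_force: [3.8, -0.2, 5.2]
gripper_width: 0.193
grasp_force: 61.7
```

```bash
cat > prof.py <<'E'
from m import *
im,d=eyes.grab_frame("wrist"); C=cam("wrist",s); g=cv2.cvtColor(im,cv2.COLOR_RGB2GRAY)
save("p%d"%int(s["time"]*100),im)
xs=np.arange(-44,40,2)
print("x   ",*["%4d"%x for x in xs])
for lat in (-12,-7.75,-4,0,4,7.75,12):
    P=np.array([[*(uo+x*1e-3*ux+lat*1e-3*np.array([.264,.9646])),.035] for x in xs]); u=np.round(proj(C,P)).astype(int)
    print("%5.1f"%lat,*["%4d"%(g[v,w] if 0<=v<480 else -1) for w,v in u])
print(u[0],u[-1])
E
python3 prof.py
```

```text
tip unit x,lat -16.6 -0.8 z 0.0605 push 3.68 fz 5.16
x     -44  -42  -40  -38  -36  -34  -32  -30  -28  -26  -24  -22  -20  -18  -16  -14  -12  -10   -8   -6   -4   -2    0    2    4    6    8   10   12   14   16   18   20   22   24   26   28   30   32   34   36   38
-12.0  199  192  193  191  192  192  190  191  192  188  190  188  191  190  205  234  233  233  233   -1   -1   -1   -1   -1   -1   -1   -1   -1   -1   -1   -1   -1   -1   -1   -1   -1   -1   -1   -1   -1   -1   -1
 -7.8  220  235  235  235  235  232  235  235  236  234  234  234  234  233  234  234  234  232  194   -1   -1   -1   -1   -1   -1   -1   -1   -1   -1   -1   -1   -1   -1   -1   -1   -1   -1   -1   -1   -1   -1   -1
 -4.0  221  235  235  234  234  230  193  192  191  191  191  189  188  187  204  234  234  233  233   -1   -1   -1   -1   -1   -1   -1   -1   -1   -1   -1   -1   -1   -1   -1   -1   -1   -1   -1   -1   -1   -1   -1
  0.0  214  235  234  235  235  230  191  191  191  191  235  235  234  233  225  233  233  235  233   -1   -1   -1   -1   -1   -1   -1   -1   -1   -1   -1   -1   -1   -1   -1   -1   -1   -1   -1   -1   -1   -1   -1
  4.0  220  235  235  235  235  226  189  189  189  188  190  190  189  188  204  234  233  234  232   -1   -1   -1   -1   -1   -1   -1   -1   -1   -1   -1   -1   -1   -1   -1   -1   -1   -1   -1   -1   -1   -1   -1
  7.8  220  236  236  236  236  229  235  234  235  234  235  233  234  234  234  233  233  232  190   -1   -1   -1   -1   -1   -1   -1   -1   -1   -1   -1   -1   -1   -1   -1   -1   -1   -1   -1   -1   -1   -1   -1
 12.0  191  192  191  192  190  190  190  190  188  191  189  188  188  188  203  233  233  233  222   -1   -1   -1   -1   -1   -1   -1   -1   -1   -1   -1   -1   -1   -1   -1   -1   -1   -1   -1   -1   -1   -1   -1
[344  85] [ 348 -120]
```

Call:
servo_tool:
  motion: [-1,0.02,0,-0.008,0,-1,0.04,0,-0.008,0,-1,0.06,0,-0.008,0,-1,0.08,0,-0.008,0,-1,0.08,0,-0.008,0]

```text
time: 12.22
tool_pos: [0.6536, -0.1752, 0.0605]
tool_rot: [-0.001, 0.132, 0.991, 0.0]
contact_force: [1.0, -0.3, 2.6]
gripper_width: 0.193
grasp_force: 61.5
```

```bash
python3 prof.py
```

```text
tip unit x,lat -5.6 -0.7 z 0.0605 push 1.06 fz 2.61
x     -44  -42  -40  -38  -36  -34  -32  -30  -28  -26  -24  -22  -20  -18  -16  -14  -12  -10   -8   -6   -4   -2    0    2    4    6    8   10   12   14   16   18   20   22   24   26   28   30   32   34   36   38
-12.0  201  202  201  206  202  204  199  198  200  198  199  199  198  199  198  197  197  195  198  203  238  238  239  240  238   -1   -1   -1   -1   -1   -1   -1   -1   -1   -1   -1   -1   -1   -1   -1   -1   -1
 -7.8  219  213  211  220  220  218  238  239  239  239  240  238  239  239  238  239  238  238  239  238  238  237  238  233  196   -1   -1   -1   -1   -1   -1   -1   -1   -1   -1   -1   -1   -1   -1   -1   -1   -1
 -4.0  221  214  216  212  212  219  238  239  239  239  239  199  199  197  198  198  196  196  195  205  237  238  238  241  238   -1   -1   -1   -1   -1   -1   -1   -1   -1   -1   -1   -1   -1   -1   -1   -1   -1
  0.0  221  238  239  239  225  220  239  238  238  240  239  200  200  197  197  212  239  239  238  235  239  238  238  242  238   -1   -1   -1   -1   -1   -1   -1   -1   -1   -1   -1   -1   -1   -1   -1   -1   -1
  4.0  221  218  221  220  219  220  238  239  238  239  240  198  197  198  197  196  197  197  195  200  238  238  238  242  237   -1   -1   -1   -1   -1   -1   -1   -1   -1   -1   -1   -1   -1   -1   -1   -1   -1
  7.8  220  219  220  219  219  219  235  239  239  239  239  237  238  238  238  239  238  238  237  237  238  237  239  233  195   -1   -1   -1   -1   -1   -1   -1   -1   -1   -1   -1   -1   -1   -1   -1   -1   -1
 12.0  199  201  198  200  197  196  197  196  197  196  198  196  195  197  197  197  197  196  196  195  237  236  238  239  236   -1   -1   -1   -1   -1   -1   -1   -1   -1   -1   -1   -1   -1   -1   -1   -1   -1
[343 109] [347 -88]
```

Call:
servo_tool:
  motion: [-1,0.01,0,0,0,-1,0.02,0,0,0,-1,0.03,0,0,0,-1,0.035,0,0,0]

```text
time: 12.78
tool_pos: [0.6499, -0.1742, 0.0607]
tool_rot: [-0.0, 0.132, 0.991, 0.0]
contact_force: [1.5, -0.0, 1.7]
gripper_width: 0.192
grasp_force: 61.4
```

Call:
servo_tool:
  motion: [-1,0.005,0,0,0,-1,0.01,0,0,0,-1,0.015,0,0,0,-1,0.015,0,0,0]

```text
time: 13.28
tool_pos: [0.6489, -0.1739, 0.0611]
tool_rot: [0.001, 0.132, 0.991, -0.0]
contact_force: [2.8, -1.0, -0.1]
gripper_width: 0.193
grasp_force: 61.1
```

Call:
servo_tool:
  motion: [-1,0.005,0,0,0,-1,0.01,0,0,0,-1,0.01,0,0,0]

```text
time: 13.65
tool_pos: [0.6483, -0.1738, 0.0617]
tool_rot: [0.001, 0.132, 0.991, -0.0]
contact_force: [5.1, -1.5, 0.4]
gripper_width: 0.194
grasp_force: 61.2
```

```bash
python3 m.py
```

```text
tip unit x,lat -0.2 -0.7 z 0.0617 push 5.33 fz 0.39
```

Call:
servo_tool:
  motion: [-1,0.004,0,0,0,-1,0.008,0,0,0,-1,0.01,0,0,0]

```text
time: 14.02
tool_pos: [0.6479, -0.1738, 0.0621]
tool_rot: [0.002, 0.132, 0.991, -0.0]
contact_force: [6.9, -1.8, 0.7]
gripper_width: 0.2
grasp_force: 61.2
```

Call:
servo_tool:
  motion: [-1,0.004,0,0,0,-1,0.008,0,0,0,-1,0.01,0,0,0]

```text
time: 14.4
tool_pos: [0.6474, -0.1737, 0.0627]
tool_rot: [0.003, 0.132, 0.991, -0.0]
contact_force: [7.0, -2.5, 1.7]
gripper_width: 0.194
grasp_force: 61.3
```

```bash
python3 m.py
```

```text
tip unit x,lat 0.7 -0.8 z 0.0627 push 7.43 fz 1.67
```

Call:
servo_tool:
  motion: [-1,0.004,0,0.004,0,-1,0.008,0,0.004,0,-1,0.01,0,0.004,0]

```text
time: 14.78
tool_pos: [0.6469, -0.1736, 0.0627]
tool_rot: [0.004, 0.132, 0.991, -0.001]
contact_force: [7.9, -1.6, 1.4]
gripper_width: 0.191
grasp_force: 61.4
```

Call:
servo_tool:
  motion: [-1,0.004,0,0.002,0,-1,0.008,0,0.004,0,-1,0.01,0,0.004,0]

```text
time: 15.15
tool_pos: [0.6459, -0.1733, 0.0625]
tool_rot: [0.004, 0.132, 0.991, -0.001]
contact_force: [9.1, -1.9, 3.3]
gripper_width: 0.193
grasp_force: 61.5
```

```bash
python3 prof.py; python3 - <<'E'
from m import *
im,d=eyes.grab_frame("wrist"); C=cam("wrist",s)
for u in (304,335): print([np.round((at_d(C,[(u,v)],d[v,u])[0]-t)@R_*1e3,1).tolist() for v in (22,26,35,45)])
print([np.round((at_d(C,[(320,v)],d[v,320])[0]-t)@R_*1e3,1).tolist() for v in (70,115,150,200,250,300)])
E
```

```text
tip unit x,lat 2.3 -0.9 z 0.0625 push 9.3 fz 3.3
x     -44  -42  -40  -38  -36  -34  -32  -30  -28  -26  -24  -22  -20  -18  -16  -14  -12  -10   -8   -6   -4   -2    0    2    4    6    8   10   12   14   16   18   20   22   24   26   28   30   32   34   36   38
-12.0  197  200  202  199  194  192  193  195  194  192  190  190  193  190  193  192  193  194  192  192  191  190  192  225  234  234  233  233  233   -1   -1   -1   -1   -1   -1   -1   -1   -1   -1   -1   -1   -1
 -7.8  212  212  214  213  213  213  213  213  212  227  235  236  236  236  228  236  235  236  235  236  235  236  235  235  233  233  233  185  189   -1   -1   -1   -1   -1   -1   -1   -1   -1   -1   -1   -1   -1
 -4.0  213  214  213  215  208  205  208  213  214  227  235  234  235  235  218  190  192  190  192  192  188  189  188  230  233  233  235  234  205   -1   -1   -1   -1   -1   -1   -1   -1   -1   -1   -1   -1   -1
  0.0  213  213  215  215  228  235  235  226  213  219  236  235  235  235  217  190  191  189  197  234  228  234  234  235  233  233  233  233  197   -1   -1   -1   -1   -1   -1   -1   
[... 344 characters left out ...]
  234  235  234  234  234  233  233  232  185  184   -1   -1   -1   -1   -1   -1   -1   -1   -1   -1   -1   -1   -1
 12.0  191  192  192  192  192  191  191  191  191  190  192  192  191  189  190  191  191  188  188  189  189  189  187  230  233  233  232  229  229   -1   -1   -1   -1   -1   -1   -1   -1   -1   -1   -1   -1   -1
[343 124] [347 -67]
tip unit x,lat 2.3 -0.8 z 0.0625 push 8.39 fz 2.72
[[87.2, -2.0, -109.1], [86.4, -2.0, -110.0], [85.1, -2.0, -109.8], [83.7, -2.1, -109.2]]
[[87.0, 3.2, -110.0], [86.3, 3.2, -110.3], [85.1, 3.2, -109.6], [83.6, 3.2, -109.7]]
[[79.6, 0.7, -110.3], [72.3, 0.7, -109.5], [66.2, 0.7, -109.2], [56.8, 0.7, -108.8], [23.2, 0.9, -36.6], [9.3, 0.8, -52.7]]
```

Call:
servo_tool:
  motion: [-1,0.004,0,0.001,0,-1,0.008,0,0.002,0,-1,0.01,0,0.002,0]

```text
time: 15.62
tool_pos: [0.6421, -0.1722, 0.0607]
tool_rot: [0.001, 0.132, 0.991, -0.0]
contact_force: [3.2, -1.4, 4.7]
gripper_width: 0.193
grasp_force: 61.6
```

Call:
servo_tool:
  motion: [-1,0.004,0,0.001,0,-1,0.008,0,0.002,0,-1,0.01,0,0.002,0]

```text
time: 16.0
tool_pos: [0.641, -0.172, 0.0606]
tool_rot: [0.001, 0.132, 0.991, -0.0]
contact_force: [4.5, -0.8, 5.9]
gripper_width: 0.192
grasp_force: 61.7
```

```bash
python3 m.py
```

```text
tip unit x,lat 7.3 -0.9 z 0.0606 push 4.57 fz 5.85
```

Call:
servo_tool:
  motion: [-1,0.004,0,0,0,-1,0.008,0,0,0,-1,0.01,0,0,0]

```text
time: 16.38
tool_pos: [0.6401, -0.1717, 0.0607]
tool_rot: [0.001, 0.132, 0.991, -0.0]
contact_force: [4.4, -1.5, 5.0]
gripper_width: 0.193
grasp_force: 61.8
```

Call:
servo_tool:
  motion: [-1,0.004,0,0,0,-1,0.007,0,0,0,-1,0.007,0,0,0]

```text
time: 16.75
tool_pos: [0.6398, -0.1717, 0.0609]
tool_rot: [0.002, 0.132, 0.991, -0.0]
contact_force: [5.4, -2.3, 4.3]
gripper_width: 0.195
grasp_force: 61.7
```

```bash
python3 prof.py
```

```text
tip unit x,lat 8.6 -0.9 z 0.0609 push 5.86 fz 4.27
x     -44  -42  -40  -38  -36  -34  -32  -30  -28  -26  -24  -22  -20  -18  -16  -14  -12  -10   -8   -6   -4   -2    0    2    4    6    8   10   12   14   16   18   20   22   24   26   28   30   32   34   36   38
-12.0  185  186  190  188  189  191  184  182  183  184  183  182  184  181  181  179  179  180  180  178  179  179  180  178  179  178  186  226  224  224  207  207   -1   -1   -1   -1   -1   -1   -1   -1   -1   -1
 -7.8  183  189  201  202  199  202  201  202  191  202  202  203  201  228  228  229  228  228  225  227  228  227  227  226  227  226  225  227  225  225  196  176   -1   -1   -1   -1   -1   -1   -1   -1   -1   -1
 -4.0  184  202  222  202  201  201  203  201  196  197  194  200  203  229  228  228  228  228  179  180  179  181  179  178  177  177  184  225  225  225  210  189   -1   -1   -1   -1   -1   -1   -1   -1   -1   -1
  0.0  184  203  222  202  202  203  201  202  228  229  228  202  202  229  228  228  228  227  178  178  180  178  203  227  227  226  218  225  224  225  207  219   -1   -1   -1   -1   -1   -1   -1   -1   -1   -1
  4.0  186  200  222  203  203  203  202  202  202  202  202  202  203  229  227  228  227  228  177  178  178  177  176  176  176  176  178  225  223  223  229  197   -1   -1   -1   -1   -1   -1   -1   -1   -1   -1
  7.8  185  195  201  202  200  201  200  201  202  200  199  202  200  228  228  227  228  229  226  226  226  227  226  226  226  226  226  225  225  225  208  175   -1   -1   -1   -1   -1   -1   -1   -1   -1   -1
 12.0  180  180  182  181  181  180  182  181  179  181  178  178  178  179  179  179  178  178  177  177  179  176  177  177  175  176  180  225  223  223  224  218   -1   -1   -1   -1   -1   -1   -1   -1   -1   -1
[343 137] [347 -50]
```

Call:
servo_tool:
  motion: [-1,0.004,0,0,0,-1,0.008,0,0,0,-1,0.008,0,0,0]

```text
time: 17.18
tool_pos: [0.6395, -0.1716, 0.0611]
tool_rot: [0.003, 0.132, 0.991, -0.001]
contact_force: [7.0, -2.6, 3.7]
gripper_width: 0.192
grasp_force: 61.7
```

Call:
servo_tool:
  motion: [-1,0.004,0,0,0,-1,0.008,0,0,0,-1,0.008,0,0,0]

```text
time: 17.55
tool_pos: [0.6392, -0.1715, 0.0614]
tool_rot: [0.003, 0.132, 0.991, -0.001]
contact_force: [8.1, -1.3, 3.9]
gripper_width: 0.192
grasp_force: 61.7
```

Call:
servo_tool:
  motion: [-1,0.004,0,0,0,-1,0.008,0,0,0,-1,0.008,0,0,0]

```text
time: 17.92
tool_pos: [0.6389, -0.1715, 0.0619]
tool_rot: [0.004, 0.132, 0.991, -0.001]
contact_force: [8.8, -2.5, 5.1]
gripper_width: 0.192
grasp_force: 61.7
```

```bash
python3 m.py
```

```text
tip unit x,lat 9.5 -0.9 z 0.0619 push 9.16 fz 5.15
```

Call:
servo_tool:
  motion: [-1,0.006,0,0,0,-1,0.012,0,0,0,-1,0.014,0,0,0]

```text
time: 18.3
tool_pos: [0.6384, -0.1714, 0.0627]
tool_rot: [0.006, 0.132, 0.991, -0.001]
contact_force: [10.7, -3.9, 4.9]
gripper_width: 0.195
grasp_force: 61.7
```

Call:
servo_tool:
  motion: [-1,0.006,0,0,0,-1,0.012,0,0,0,-1,0.014,0,0,0]

```text
time: 18.68
tool_pos: [0.6379, -0.1713, 0.0634]
tool_rot: [0.007, 0.132, 0.991, -0.001]
contact_force: [13.5, -3.4, 5.4]
gripper_width: 0.196
grasp_force: 61.8
```

```bash
python3 prof.py; python3 - <<'E'
from m import *
im,d=eyes.grab_frame("side"); C=cam("side")
c=im[270:370,230:370]; cv2.imwrite("pics/s9.png",cv2.resize(c[:,:,::-1],(800,571),interpolation=cv2.INTER_CUBIC))
def W(x,l,z): return [*(uo+x*1e-3*ux+l*1e-3*np.array([.264,.9646])),z]
print("crop px of pin,clipback,tang end at home", ((proj(C,[W(25,0,.044),W(9,0,.035),W(.2,0,.035),W(9,13,.035),W(9,-13,.035)])-[230,270])*800/140).round())
E
```

```text
tip unit x,lat 10.5 -1.0 z 0.0634 push 13.93 fz 5.44
x     -44  -42  -40  -38  -36  -34  -32  -30  -28  -26  -24  -22  -20  -18  -16  -14  -12  -10   -8   -6   -4   -2    0    2    4    6    8   10   12   14   16   18   20   22   24   26   28   30   32   34   36   38
-12.0  180  183  184  184  183  185  185  186  187  186  189  189  187  176  177  177  175  175  177  175  176  175  175  175  174  176  177  211  223  222  204  204  203   -1   -1   -1   -1   -1   -1   -1   -1   -1
 -7.8  183  182  198  199  200  197  199  199  192  189  197  198  197  218  226  226  227  226  218  226  225  225  224  223  225  224  224  224  221  223  203  171  182   -1   -1   -1   -1   -1   -1   -1   -1   -1
 -4.0  181  183  219  199  200  198  199  200  193  191  190  197  200  217  227  227  226  227  183  174  173  175  176  173  172  173  174  222  221  220  216  188  218   -1   -1   -1   -1   -1   -1   -1   -1   -1
  0.0  185  184  219  199  199  199  198  198  221  226  225  203  199  217  226  226  225  225  183  175  174  173  192  225  225  223  218  224  223  222  207  215  220   -1   -1   -
[... 159 characters left out ...]
174  173  175  222  221  222  225  196  220   -1   -1   -1   -1   -1   -1   -1   -1   -1
  7.8  182  184  197  198  197  199  198  197  198  198  197  198  197  216  227  226  226  227  218  225  224  223  223  224  222  222  222  221  222  222  218  172  194   -1   -1   -1   -1   -1   -1   -1   -1   -1
 12.0  178  178  178  178  179  179  177  177  177  178  178  177  177  176  177  177  174  176  176  175  174  175  174  174  174  172  176  222  223  220  221  215  212   -1   -1   -1   -1   -1   -1   -1   -1   -1
[343 140] [347 -45]
tip unit x,lat 10.5 -1.0 z 0.0634 push 13.32 fz 5.74
crop px of pin,clipback,tang end at home [[303. 247.]
 [372. 264.]
 [408. 262.]
 [371. 221.]
 [373. 309.]]
```

View pics/s9.png

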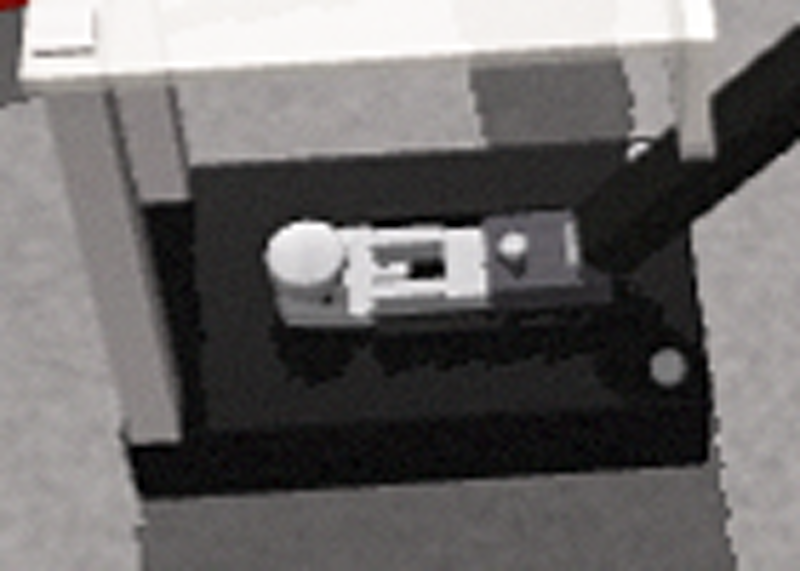

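Call:
servo_tool:
  motion: [-1,-0.08,0,0,0,-1,-0.2,0,-0.02,0,-1,-0.45,0,-0.03,0,-1,-0.75,0,-0.03,0,-1,-0.95,0,-0.03,0]

```text
time: 19.4
tool_pos: [0.7407, -0.1988, 0.0597]
tool_rot: [-0.004, 0.132, 0.991, 0.001]
contact_force: [0.5, 0.1, -1.3]
gripper_width: 0.195
grasp_force: 60.9
```

Call:
servo_tool:
  motion: [-1,0,0,-0.3,0,-1,0,0,-0.7,0,-1,0,0,-1,0,-1,0,0,-1,0]

```text
time: 19.9
tool_pos: [0.7428, -0.1996, 0.1857]
tool_rot: [0.001, 0.132, 0.991, -0.0]
contact_force: [-0.1, 0.6, -1.6]
gripper_width: 0.195
grasp_force: 61.0
```

```bash
cat > tool.py <<'E'
from m import *
im,d=eyes.grab_frame("wrist"); C=cam("wrist",s); print(t.round(4),np.degrees(np.arctan2(R_[1,0],R_[0,0])).round(2))
f=lambda u,v:np.round((at_d(C,[(u,v)],np.median(d[v-1:v+2,u-1:u+2]))[0]-t)@R_*1e3,1).tolist()
for uv in ((303,24),(303,40),(335,24),(335,40),(305,70),(335,70),(306,120),(334,120),(320,90),(320,200),(320,300),(320,336)): print(uv,f(*uv))
E
python3 tool.py; python3 - <<'E'
from m import *
im,d=eyes.grab_frame("side"); C=cam("side")
g=cv2.cvtColor(im,cv2.COLOR_RGB2GRAY); xs=np.arange(-24,40,2); print(*["%4d"%x for x in xs])
for lat in (-11,-7,0,7,11):
    P=np.array([[*(uo+x*1e-3*ux+lat*1e-3*np.array([.264,.9646])),.035] for x in xs]); u=np.round(proj(C,P)).astype(int)
    print(*["%4d"%g[v,w] for w,v in u])
E
```

```text
tip unit x,lat -98.1 -0.6 z 0.1857 push -0.3 fz -1.59
[ 0.7428 -0.1996  0.1857] 164.82
(303, 24) [115.7, -6.9, 21.0]
(303, 40) [109.0, -7.0, 21.2]
(335, 24) [115.8, 8.1, 21.6]
(335, 40) [109.1, 8.2, 21.7]
(305, 70) [96.2, -6.3, 23.0]
(335, 70) [96.2, 8.4, 23.1]
(306, 120) [73.0, -6.0, 20.5]
(334, 120) [73.0, 8.0, 20.6]
(320, 90) [86.9, 1.0, 20.4]
(320, 200) [39.7, 0.9, -17.6]
(320, 300) [9.4, 0.8, -53.0]
(320, 336) [0.3, 0.8, -62.5]
tip unit x,lat -96.8 -0.5 z 0.1824 push -0.07 fz -2.03
 -24  -22  -20  -18  -16  -14  -12  -10   -8   -6   -4   -2    0    2    4    6    8   10   12   14   16   18   20   22   24   26   28   30   32   34   36   38
  30   36   32   32   34   32   34   33   31   37   35   34   33   15    5    5   42  212  204  207  102  105   76   87  112  114  114  113   91   35   36   35
  36   30   35   34   36   31   36   32   38   34   27   34   35   60   57   58   64  212  203  205   98   89   69   85   91   95   90   91   87   33   35   32
  41   34   45   33   34   37   38   36   38   35   39   37  150  213  205  204  210  206  204  186  189   91  195  192  188  191  197  197  200  126   36   35
   6   19   17   13   19   14   15   12    9   16   13   15   15   10   17    9   21  214  209  201  183  202  206  206  206  206  211  214  212  191   48   39
  13   12    4    3    9    9   11   21   15    8   14   15    8   11   12   15    4  213  206  205  205  195  222  232  230  229  223  231  231   86   32   32
```

Call:
servo_tool:
  motion: [-1,0.08,0.3,-0.2,0.03,-1,0.17,0.65,-0.2,0.07,-1,0.27,1,-0.2,0.099,-1,0.27,1,-0.2,0.099]

```text
time: 20.5
tool_pos: [0.7404, -0.0713, 0.2026]
tool_rot: [-0.004, 0.169, 0.986, 0.0]
contact_force: [-0.3, -0.2, -1.2]
gripper_width: 0.194
grasp_force: 60.9
```

Call:
servo_tool:
  motion: [-1,0.35,0.32,0,0,-1,0.7,0.65,0,0,-1,1,0.943,0,0,-1,1,0.943,0,0]

```text
time: 21.0
tool_pos: [0.6648, 0.074, 0.2041]
tool_rot: [-0.003, 0.169, 0.986, -0.0]
contact_force: [-0.1, -0.2, -1.4]
gripper_width: 0.19
grasp_force: 60.9
```

Call:
servo_tool:
  motion: [-1,0.35,0.1,0,0,-1,0.7,0.2,0.2,0,-1,1,0.298,0.35,0,-1,1,0.298,0.35,0,-1,1,0.298,0.35,0]

```text
time: 21.62
tool_pos: [0.5669, 0.1446, 0.1643]
tool_rot: [-0.0, 0.171, 0.985, -0.001]
contact_force: [0.1, 0.2, -0.6]
gripper_width: 0.193
grasp_force: 60.9
```

```bash
python3 - <<'E'
from h import *
s=manip.state(); t=np.array(s["tool_pos"]); R_=rot(s); print(t,np.degrees(np.arctan2(R_[1,0],R_[0,0])).round(2),np.round(R_[:,2],4))
D=np.array([.5666,.1459,.042])-t; print("to seat, tool axes mm",(D@R_*1e3).round(1))
im,d=eyes.grab_frame("wrist"); C=cam("wrist",s)
vv,uu=np.mgrid[:480,:640]; P=at_d(C,np.c_[uu.ravel(),vv.ravel()],d.ravel()).reshape(480,640,3)
ok=(d>0)&(np.hypot(P[...,0]-.502,P[...,1]-.168)<.11)
p=P[ok&(P[...,2]>.006)&(P[...,2]<.026)]; print(len(p),cv2.minAreaRect(np.float32(p[:,:2]*1000)))
E
```

```text
[0.56689549 0.14460029 0.16427014] 160.3 [-0.0012 -0.001  -1.    ]
to seat, tool axes mm [  0.6   1.3 122.3]
4730 ((502.10693359375, 167.8131103515625), (56.56779098510742, 129.97828674316406), 70.6860122680664)
```

Call:
servo_tool:
  motion: [-1,0.008,0.008,0.3,0,-1,0.008,0.008,0.6,0,-1,0.008,0.008,0.8,0,-1,0.008,0.008,0.9,0,-1,0.008,0.008,0.93,0]

```text
time: 22.3
tool_pos: [0.5667, 0.1465, 0.0534]
tool_rot: [-0.0, 0.171, 0.985, -0.0]
contact_force: [-0.1, 0.2, -1.5]
gripper_width: 0.192
grasp_force: 60.9
```

Call:
servo_tool:
  motion: [-1,0,0,0.03,0,-1,0,0,0.055,0,-1,0,0,0.07,0,-1,0,0,0.07,0]

```text
time: 22.8
tool_pos: [0.5661, 0.1472, 0.0453]
tool_rot: [0.0, 0.17, 0.985, 0.0]
contact_force: [-0.3, -0.1, -2.4]
gripper_width: 0.195
grasp_force: 60.9
```

```bash
python3 tool.py
```

```text
tip unit x,lat 163.9 287.2 z 0.0453 push -0.24 fz -2.42
[0.5661 0.1472 0.0453] 160.37
(303, 24) [115.7, -6.9, 20.7]
(303, 40) [109.0, -7.0, 21.0]
(335, 24) [115.7, 8.1, 20.8]
(335, 40) [109.1, 8.2, 21.2]
(305, 70) [96.3, -6.2, 23.4]
(335, 70) [96.4, 8.4, 24.0]
(306, 120) [73.0, -5.9, 20.5]
(334, 120) [73.0, 8.1, 20.4]
(320, 90) [87.0, 1.1, 20.3]
(320, 200) [39.7, 1.0, -17.3]
(320, 300) [9.5, 0.9, -53.0]
(320, 336) [0.4, 0.9, -62.6]
```

Call:
servo_tool:
  motion: [-1,0,-0.008,0.01,0,-1,0,-0.008,0.02,0,-1,0,-0.008,0.025,0,-1,0,-0.008,0.025,0]

```text
time: 23.35
tool_pos: [0.5656, 0.1462, 0.042]
tool_rot: [-0.0, 0.171, 0.985, -0.0]
contact_force: [-0.2, 0.2, -1.2]
gripper_width: 0.193
grasp_force: 60.9
```

Call:
servo_tool:
  motion: [-1,0,0,0.005,0,-1,0,0,0.01,0,-1,0,0,0.01,0]

```text
time: 23.72
tool_pos: [0.5656, 0.1463, 0.0409]
tool_rot: [-0.0, 0.171, 0.985, 0.0]
contact_force: [-0.3, 0.0, -0.3]
gripper_width: 0.193
grasp_force: 60.9
```

Call:
servo_tool:
  motion: [-1,0,0,0.005,0,-1,0,0,0.01,0,-1,0,0,0.01,0]

```text
time: 24.1
tool_pos: [0.5658, 0.1463, 0.0402]
tool_rot: [-0.0, 0.171, 0.985, 0.0]
contact_force: [-1.9, -0.2, 2.9]
gripper_width: 0.193
grasp_force: 61.4
```

Call:
servo_tool:
  motion: [-0.4,0,0,0,0,-0.2,0,0,0,0,0,0,0,0,0,0.2,0,0,0,0,0.2,0,0,0,0]

```text
time: 24.72
tool_pos: [0.5657, 0.1461, 0.0397]
tool_rot: [0.0, 0.171, 0.985, -0.0]
contact_force: [0.7, -0.8, -0.4]
gripper_width: 0.601
grasp_force: 0.0
```

Call:
servo_tool:
  motion: [0.2,0,0,-0.2,0,0.2,0,0,-0.5,0,0.2,0,0,-0.9,0,0.2,0,0,-0.9,0]

```text
time: 25.22
tool_pos: [0.5691, 0.1467, 0.1536]
tool_rot: [0.005, 0.171, 0.985, 0.001]
contact_force: [0.3, 0.1, -0.2]
gripper_width: 0.599
grasp_force: 0.0
```

```bash
python3 - <<'E'
from h import *
s=manip.state(); im,d=eyes.grab_frame("wrist"); save("w9",im); C=cam("wrist",s)
vv,uu=np.mgrid[:480,:640]; P=at_d(C,np.c_[uu.ravel(),vv.ravel()],d.ravel()).reshape(480,640,3)
ok=(d>0)&(np.hypot(P[...,0]-.505,P[...,1]-.166)<.11)
for lo,hi in((.007,.013),(.013,.022),(.04,.06),(.06,.08),(.08,.098),(.098,.108)):
    p=P[ok&(P[...,2]>lo)&(P[...,2]<hi)]
    if len(p)>5: print(lo,len(p),np.round(np.median(p,0),4),cv2.minAreaRect(np.float32(p[:,:2]*1000)))
for n in("side",):
    im,d=eyes.grab_frame(n); im0=np.load("side0.npz",allow_pickle=True)["im"]
    diff=cv2.absdiff(im,im0).max(2)[120:]>40; ys,xs=np.nonzero(diff); 
    nn,lab,st,ce=cv2.connectedComponentsWithStats(cv2.dilate(diff.astype(np.uint8),np.ones((3,3)))); print([(st[i].tolist()) for i in range(1,nn) if st[i,4]>40])
print(manip.state()["time"],manip.state()["gripper_width"],np.round(manip.state()["tool_pos"],3))
E
```

```text
0.007 6587 [0.4856 0.1725 0.0112] ((502.27032470703125, 167.8462371826172), (56.5721435546875, 129.4005126953125), 70.67573547363281)
0.013 2695 [0.4812 0.1764 0.0201] ((501.8565673828125, 167.60556030273438), (52.8145751953125, 129.44715881347656), 71.98980712890625)
0.04 818 [0.5236 0.162  0.0476] ((524.764404296875, 159.77001953125), (29.989871978759766, 27.090505599975586), 70.384765625)
0.06 771 [0.5381 0.1568 0.0705] ((537.8301391601562, 156.78286743164062), (18.18132209777832, 19.99522590637207), 71.89988708496094)
0.08 867 [0.5538 0.1509 0.09  ] ((559.2142944335938, 149.36370849609375), (17.741870880126953, 30.860132217407227), 70.89798736572266)
0.098 518 [0.5651 0.1471 0.1011] ((565.9992065429688, 146.64804077148438), (17.75472640991211, 14.554752349853516), 70.77664947509766)
[[210, 77, 15, 6, 54], [0, 80, 73, 264, 7785], [244, 107, 7, 10, 64], [234, 149, 14, 11, 126], [275, 187, 52, 21, 769], [274, 260, 64, 87, 4063]]
25.325 0.6027904968820083 [0.566 0.146 0.148]
```

```bash
python3 -c "
from h import *
im,d=eyes.grab_frame('side')
for l in ('clip','screwdriver'): print(l,[(round(r['p'],2),np.round(r['pixel']).tolist()) for r in models.regions_of('side',l)])
print(job_done())"
```

```text
clip [(0.93, [389.0, 377.0]), (0.61, [324.0, 410.0]), (0.51, [291.0, 319.0]), (0.31, [245.0, 185.0])]
screwdriver [(0.82, [216.0, 268.0])]
the job is handed in; nothing more can be done
None
```

The clip snapped fully home on the pin groove (wrist force was about 14 N at the firmest reading), the fork tool is back in its rest and released, and the job was handed in at about 25 s of the 61 s allowed; no verdict came back.

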